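# Set up the grit blaster on the glass-finishing bench

## Robot

A 7-joint arm with a two-finger parallel gripper is mounted at the origin on the work surface. World frame = base frame: x ahead of the robot, y to its left, z up, the work surface at z = 0. Lengths are in m, angles in degrees, forces in N, time in s.
With the tool pointing down it reaches from about 0.35 to 0.9 m from the base axis. Payload 19.9 kg.
Tool frame: the origin (TCP) lies between the finger pads; the fingertips stand 11 mm ahead of it and the grasp point (between the pads) lies 8 mm behind it; z points along the fingers, y is the line along which they close (so a half turn about z gives the same grasp; the last joint's range is limited). The gripper opens to 94 mm and grips with 3 to 60 N. Pads are 16 mm wide; open, the fingers measure 119 mm over their backs; the gripper's body (75 mm by 177 mm) begins 78 mm behind the grasp point.
Start: joints at [64.601, 23.915, -0.59, 92.452, 0.269, 63.638, -3.037], TCP at [0.244, -0.575, 0.216] pointing down, gripper open.
Joint ranges: [-161.28, 161.28], [-22.2, 115.67], [-73.04, 71.86], [3.21, 147.25], [-68.34, 248.33], [10.77, 114.83], [-161.83, 161.83]. Speed limits (degrees/s): [108.29, 108.29, 136.94, 136.94, 172.46, 172.46, 172.46].

## Interface

Orientations are given as a 3x3 rotation matrix whose columns are the frame's x, y, z axes.
In Python, from station import r gives the robot as it stands. The module is installed in compiled form; this text tells all that it offers.
- The arm moves only by the tool arm_command, never from a script. Its argument "steps" is a list of rows, each a list of 3 entries, a list of its own where there are three numbers: the opening in per cent of the stroke, from 0 (shut) to 100 (fully open), then the shift along the tool's x, y, z in cm, then the turn, a rotation vector about the tool's x, y, z in rad. In form: [[fingers, [dx, dy, dz], [ax, ay, az]], ...]. A call has 1 to 20 rows; each row is the pose to reach, as a shift and turn from the pose commanded when the call began, along the tool's axes at that moment; what a row does not reach only later rows make up. A row lasts 1/10 s, in which the tool goes at most 50 mm and 8.59 degrees, less where a joint would pass 70% of its speed; a pose out of reach is approached as far as the arm can. A call with a gripper value outside its range is refused whole. The fingers move at their own pace and stop on an object; "grip_force" is the grip in N (left out, the last holds). Time passes only in rows, so rows that repeat a pose let the fingers close. It gives the time, the measured TCP pose, the force, the opening and the grip force at its end, in the units of the state.
- r.state(): the state, without advancing time (a new reading comes with each control period).
- r.capture(name): name is "side" or "top"; returns the picture (420x560x3 uint8, red, green, blue); there is no depth.
- r.camera_info(name): a dict with "fov_y" (degrees; the focal length in pixels is half the picture's height over the tangent of half this angle, whatever the lens; pixels are square), "cx", "cy" (the principal point, pixels), "k1" (the pictures are not rectified: a ray, as slopes to the right and down, at radius r is drawn at 1 + k1 r^2 times it, then the intrinsics apply), "T" (4x4, takes a point from camera to world coordinates). Camera axes: x right, y down, z forward; pixel columns grow to the right and rows downward; lengths in m; the calibration is good to about 2 mm. A picture is of the moment at which its call begins. camera_info takes no time and is no camera call.
- r.hand_in(): hands the job in; it is judged then, once.
The state is a dict: "t": time; "joint_pos": joint angles; "joint_velocities": joint speeds; "joint_efforts": joint torques, N m; "tcp_pos": TCP position; "ee_rot": TCP orientation; "force": force on the tool from outside, world axes, zero at the start; "ft_torque": the same for the moment, N m; "grip_width": finger opening in m; "finger_force": force on a finger pad.
Only numpy, scipy, OpenCV 4.12 (cv2) and the standard library are available. Lean on these libraries where they do the work, as an engineer would, in place of code of your own. Each camera call takes 0.05 s, during which the arm holds its last target. There are 200 camera calls.

## Task

Get the grit blaster ready for the next batch of glass: first shut the air valve fully. Then lift the two closed grit tins in turn to feel which is heavier, stand the heavier one in the round seat on top of the feeder and the lighter one in the yellow refill tray, and stand every glass blank in a compartment of the blue carrier, flat on its floor. Only when all of that is in place, open the air valve fully, and leave the other things on the bench where they are.

Things in the scene. Friction and masses are not known exactly. Their poses are not given: they have to be found in the camera images.
- tin_1: one of the closed grit tins, all looking exactly alike: upright aluminium cylinder, 60 mm diameter (black lid 61), 100 mm tall, white label with orange band. Exactly two of tin_1, tin_2, tin_3 are present. Each weighs 0.27 to 0.92 kg, the two differ by at least 0.15 kg; nothing outside tells which is heavier. Origin: centre of the underside, z up
- tin_2: one of the closed grit tins, all looking exactly alike: upright aluminium cylinder, 60 mm diameter (black lid 61), 100 mm tall, white label with orange band. Exactly two of tin_1, tin_2, tin_3 are present. Each weighs 0.27 to 0.92 kg, the two differ by at least 0.15 kg; nothing outside tells which is heavier. Origin: centre of the underside, z up
- tin_3: one of the closed grit tins, all looking exactly alike: upright aluminium cylinder, 60 mm diameter (black lid 61), 100 mm tall, white label with orange band. Exactly two of tin_1, tin_2, tin_3 are present. Each weighs 0.27 to 0.92 kg, the two differ by at least 0.15 kg; nothing outside tells which is heavier. Origin: centre of the underside, z up
- glass_green: green glass blank: solid upright glass cylinder, 56 mm diameter, straight-sided to 46 mm, bevelled top at 56 mm, 0.24 to 0.36 kg; may be absent (two or three blanks are present). Origin: centre of the underside, z axis up
- glass_amber: amber glass blank: solid upright glass cylinder, 56 mm diameter, straight-sided to 46 mm, bevelled top at 56 mm, 0.24 to 0.36 kg; may be absent (two or three blanks are present). Origin: centre of the underside, z axis up
- glass_ruby: ruby glass blank: solid upright glass cylinder, 56 mm diameter, straight-sided to 46 mm, bevelled top at 56 mm, 0.24 to 0.36 kg; may be absent (two or three blanks are present). Origin: centre of the underside, z axis up
- carrier: fixed blasting carrier lying on the bench: blue-rimmed shallow tray with black rubber floor, 94 mm (own x) by 272 mm (own y), rim and two dividers 5 mm thick and 14 mm high, making three 84 mm square compartments in a row along its own y; one blank fits in each. Origin: centre of the underside
- cell_1 (a point): centre of the rubber floor of the carrier compartment at its own -y end, 4 mm above the bench
- cell_2 (a point): centre of the rubber floor of the carrier compartment in the middle, 4 mm above the bench
- cell_3 (a point): centre of the rubber floor of the carrier compartment at its own +y end, 4 mm above the bench
- feeder_seat (a point): centre of the round black seat on top of the grit feeder, a fixed grey box 130 x 130 x 60 mm with a gauge; the rubber pad that floors it (this point, its top) is 67 mm above the bench and sinks up to 3 mm under a tin on a stiff load spring (3 N per mm); collar 84 mm inside diameter, 6 mm thick, standing 10 mm above the pad. One grit tin stands in it
- refill_tray: fixed yellow plastic tray for tins that need refilling, 130 x 130 mm, 30 mm high, walls 4 mm, with a dull yellow load pad as its floor. Origin: centre of the underside
- refill_pad (a point): centre of the top of the square yellow pad flooring the refill tray, 116 mm wide, 12 mm above the bench when empty, on the same stiff load spring as the feeder's (3 N per mm)
- valve (a joint): quarter-turn air valve on a brass pipe: 0 = shut (red lever square across the pipe), 1.571 = fully open (lever along the pipe), with hard stops at both ends. Grows as the lever turns anticlockwise seen from above; it stays where it is left (about 3 N at the grip point)
- valve_hinge (a point): point on the upright turning axis of the valve, at the lever's mid-height, 94 mm above the bench; at joint value q the lever points from here towards its own -x axis turned by q anticlockwise (this point is fixed to the pipe; the pipe runs along its y)
- lever_grip (a point): grip point on the red lever, on its centre line, 75 mm from the turning axis; the lever is 16 mm wide, 14 mm thick and extends 25 mm beyond this point; its top is 101 mm above the bench, the pipe below it reaches up to 53 mm, the valve body under the axis to 63 mm
- jar: bystander: small closed jar, 52 mm diameter, 55 mm tall; origin: centre of the underside
- brush: bystander: brush 170 mm long lying at the right; origin: mid-length, underside
- stone: bystander: red-brown sharpening stone 120 x 45 x 22 mm, beyond the carrier; origin: centre of the underside
- cork_block: bystander: cork block 100 x 60 x 35 mm, beyond the carrier; origin: centre of the underside
- cup: bystander: white cup 72 mm wide, 80 mm tall, far left; origin: centre of the underside
Not all that is in view belongs to the job. Several things have the shape of the refill_tray; the one meant has the colours described above.

How it is judged:
By the outcome, as a careful person would: the job done as asked, in the order asked, and still so for the second after the job is handed in, with the robot touching nothing.
Of tin_1, tin_2, tin_3 only 2 to 2 are there at a start; the rules pass over those that are not, and their reading is None.
Of glass_green, glass_amber, glass_ruby only 2 to 3 are there at a start; the rules pass over those that are not, and their reading is None.
At some moment in a run one of glass_green, glass_amber, glass_ruby may be knocked a few centimetres aside while the robot is not near it.
It also fails if it takes over 208 s, if anything falls off the work surface, if the arm or the gripper's body presses on something with over 40 N, if the wrist force passes 120 N, or if a joint passes its speed limit or range.

## Working session

There is one attempt and no reset: what is moved stays moved. The work goes in short steps, Python scripts to look and compute and a tool call to move; the robot and the scene stay as the last step left them, time stands still between calls to the robot, and variables do not carry over. Pictures are saved under pics/ and viewed, at most 14 in all, crops included, and the job is handed in when it is done.

Besides the shell and the picture viewer there is one more tool, called after ">>>" by a JSON object that holds its "name" and its "arguments", one argument or row to a line. arm_command: Moves the arm, as the interface text tells. Its arguments: {"type":"object","properties":{"steps":{"type":"array"},"grip_force":{"type":"number"}},"required":["steps"]}

```bash
mkdir -p pics; cat > h.py <<'E'
import numpy as np, cv2
from station import r
def ray(name,u,v):
    c=r.camera_info(name); f=210/np.tan(np.radians(c["fov_y"])/2)
    d=np.array([(u-c["cx"])/f,(v-c["cy"])/f]); s=d.copy()
    for _ in range(30): s=d/(1+c["k1"]*(s@s))
    T=np.array(c["T"]); return T[:3,3],T[:3,:3]@np.array([s[0],s[1],1])
def at(name,u,v,z):
    o,d=ray(name,u,v); return o+d*(z-o[2])/d[2]
def proj(name,p):
    c=r.camera_info(name); f=210/np.tan(np.radians(c["fov_y"])/2)
    q=np.linalg.inv(np.array(c["T"]))@np.append(p,1); s=q[:2]/q[2]; s=s*(1+c["k1"]*(s@s))
    return s*f+[c["cx"],c["cy"]]
def snap(name,fn,box=None,k=1):
    im=r.capture(name)
    if box: im=im[box[1]:box[3],box[0]:box[2]]
    im=cv2.resize(im,None,fx=k,fy=k,interpolation=cv2.INTER_CUBIC)
    cv2.imwrite("pics/"+fn,im[:,:,::-1])
E
python3 - <<'E'
from h import *
snap("top","t0.png",None,1.4);snap("side","s0.png",None,1.4)
for n in("top","side"):print(r.camera_info(n))
s=r.state();print(s)
E
```

```text
{'fov_y': 53.513465547959505, 'cx': 273.714757017901, 'cy': 210.491633949615, 'k1': -0.08347706562653724, 'T': array([[ 0.05434213, -0.97435899,  0.218338  ,  0.26118668],
       [-0.99850585, -0.05428411,  0.00626882, -0.03451718],
       [ 0.00574421, -0.21835243, -0.97585307,  1.17830665],
       [ 0.        ,  0.        ,  0.        ,  1.        ]])}
{'fov_y': 52.652116360731924, 'cx': 277.60176770830225, 'cy': 207.74070015642272, 'k1': -0.11232685658708769, 'T': array([[-0.85132926, -0.39405414,  0.34635217,  0.03729207],
       [-0.52438802,  0.61901986, -0.58466368,  0.74605505],
       [ 0.01599027, -0.67936423, -0.73362699,  1.0695003 ],
       [ 0.        ,  0.        ,  0.        ,  1.        ]])}
{'t': 0.1, 'joint_pos': array([64.60228415, 23.94323007, -0.59006926, 92.47980162,  0.26956331,
       63.63751643, -3.03710287]), 'joint_velocities': array([ 0.08359117, -0.09771877, -0.03933991, -0.03693103,  0.01920355,
        0.02599907, -0.00818237]), 'joint_efforts': array([ 2.74963750e-03, -8.52577257e+01,  6.40905853e-01, -4.26697218e+01,
       -4.88886971e-02,  1.63788325e-02,  1.55154929e-06]), 'tcp_pos': array([ 0.2442763 , -0.57495601,  0.21591966]), 'ee_rot': array([[ 9.20369361e-01,  3.91049875e-01, -4.84078315e-04],
       [ 3.91050165e-01, -9.20368912e-01,  9.12906157e-04],
       [-8.85387936e-05, -1.02950976e-03, -9.99999466e-01]]), 'force': array([-0.19856527,  0.57601669,  0.06594632]), 'ft_torque': array([-0.07402187,  0.0348336 , -0.03041601]), 'finger_force': 0.0, 'grip_width': 0.09414265408935837}
```

View pics/t0.png

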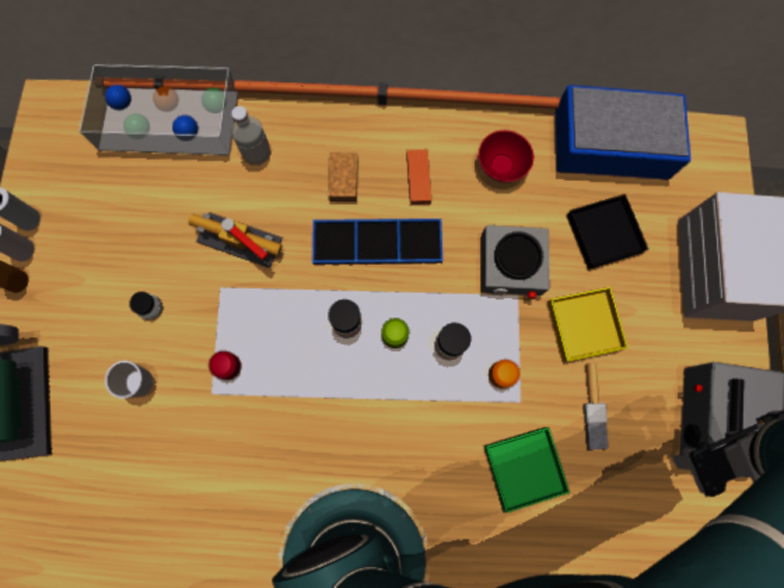

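View pics/s0.png

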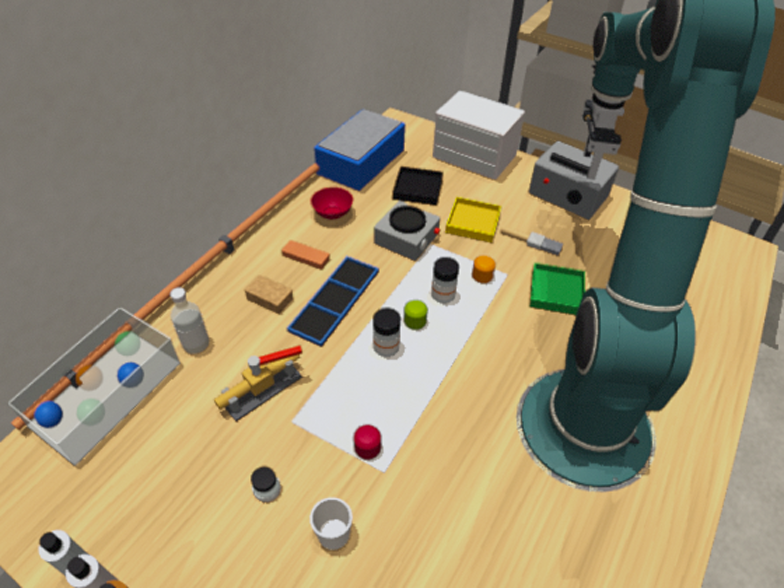

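The top picture (784x588) shows:
- Tin lids at about (345,316) and (454,340).
- Glass: green (396,333), amber (505,374), ruby (223,366).
- Carrier (377,241), feeder seat (518,256) and valve (237,240).

Three things have the tray shape: yellow (587,325), black (607,232) and green (526,470). The yellow one fits the description. I'll confirm it in an enlarged crop.

```bash
python3 - <<'E'
from h import *
snap("top","t1.png",(130,135,460,295),2.4);snap("side","s1.png",(140,230,240,310),6)
E
```

```text
(no output)
```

View pics/t1.png

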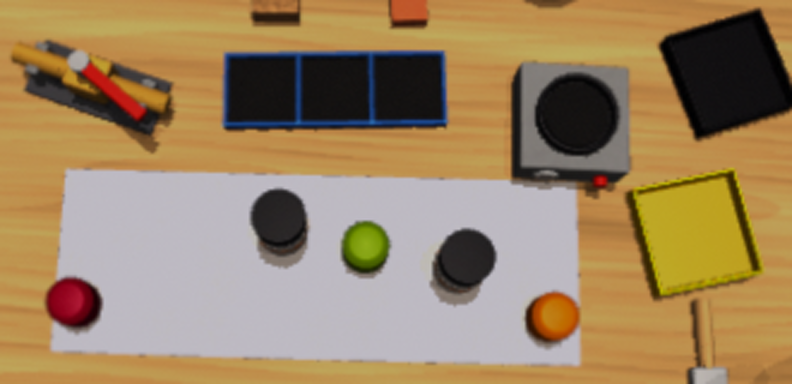

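View pics/s1.png

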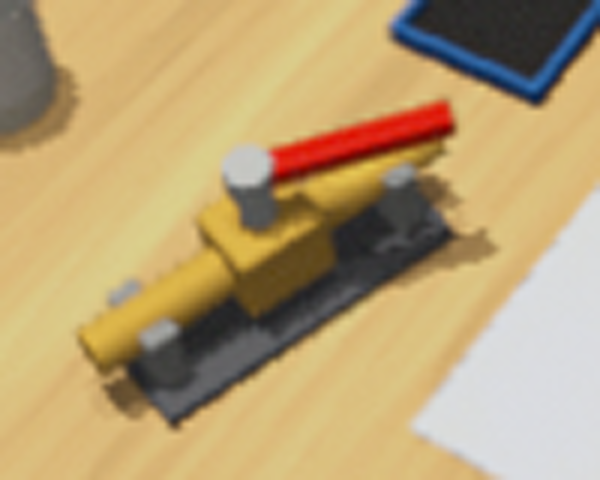

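The crop confirms the yellow tray, with yellow walls and floor, at crop (696,233). In this crop:
- The valve hub is at (80,62) and the lever tip at (140,114).
- The carrier corners are (225,53), (445,52), (446,125) and (225,129).
- The seat centre is (577,114).

```bash
python3 - <<'E'
from h import *
np.set_printoptions(precision=4,suppress=True)
P=lambda x,y,z:at("top",130+x/2.4,135+y/2.4,z)
for n,x,y,z in [("tinA",279,216,.1),("tinB",467,258,.1),("green",366,246,.052),("amber",555,316,.052),("ruby",75,301,.052),("seatcollar",577,114,.077),
 ("hubtop",80,62,.115),("levertip",140,114,.101),("pipeL",16,53,.04),("pipeR",167,98,.04)]+[("tray",a,b,.03) for a,b in((632,192),(736,172),(761,270),(657,297))]+[("car",a,b,.014) for a,b in((225,53),(445,52),(446,125),(225,129))]:
    print(n,P(x,y,z)[:2])
# hub by 2 rays
o1,d1=ray("top",130+80/2.4,135+62/2.4);o2,d2=ray("side",140+247/6,230+163/6)
A=np.stack([d1,-d2],1);t=np.linalg.lstsq(A,o2-o1,rcond=None)[0];print(o1+d1*t[0],o2+d2*t[1])
print("s levertip",at("side",140+447/6,230+110/6,.101),"pipeL",at("side",140+95/6,230+345/6,.04),"pipeR",at("side",140+435/6,230+150/6,.04))
# lids by side view
for x,y in((387,319),(446,267)): print("s tin",at("side",x/1.4,y/1.4,.1))
for x,y in((416,309),(484,264),(367,436)): print("s glass",at("side",x/1.4,y/1.4,.05))
E
```

```text
tinA [0.4593 0.0425]
tinB [ 0.4242 -0.165 ]
green [ 0.439  -0.0554]
amber [ 0.3708 -0.2723]
ruby [0.3576 0.2699]
seatcollar [ 0.6018 -0.2904]
hubtop [0.6198 0.2777]
levertip [0.5667 0.2066]
pipeL [0.6527 0.3796]
pipeR [0.6055 0.19  ]
tray [ 0.5239 -0.3674]
tray [ 0.5554 -0.4944]
tray [ 0.4385 -0.5211]
tray [ 0.4008 -0.3961]
car [0.675  0.1292]
car [ 0.6915 -0.1414]
car [ 0.5981 -0.1455]
car [0.5782 0.1212]
[0.6244 0.2817 0.1015] [0.6239 0.2815 0.1013]
s levertip [0.5638 0.2057 0.101 ] pipeL [0.6529 0.3733 0.04  ] pipeR [0.5868 0.195  0.04  ]
s tin [0.4551 0.0449 0.1   ]
s tin [ 0.4223 -0.1621  0.1   ]
s glass [ 0.4365 -0.0519  0.05  ]
s glass [ 0.368  -0.2689  0.05  ]
s glass [0.3547 0.2788 0.05  ]
```

>>> {"name": "arm_command", "arguments": {
  "steps": [
    [0,[5,-4.5,-2],[0,0,0.1]],
    [0,[63.4,-57.5,0],[0,0,0.4]],
    [0,[63.4,-57.5,0],[0,0,0.4]],
    [0,[63.4,-57.5,0],[0,0,0.4]],
    [0,[63.4,-57.5,0],[0,0,0.4]],
    [0,[63.4,-57.5,0],[0,0,0.4]],
    [0,[63.4,-57.5,0],[0,0,0.4]],
    [0,[63.4,-57.5,0],[0,0,0.4]],
    [0,[63.4,-57.5,0],[0,0,0.4]],
    [0,[63.4,-57.5,0],[0,0,0.4]],
    [0,[63.4,-57.5,0],[0,0,0.4]],
    [0,[63.4,-57.5,0],[0,0,0.4]],
    [0,[63.4,-57.5,0],[0,0,0.4]],
    [0,[63.4,-57.5,0],[0,0,0.4]],
    [0,[63.4,-57.5,0],[0,0,0.4]],
    [0,[63.4,-57.5,0],[0,0,0.4]],
    [0,[63.4,-57.5,0],[0,0,0.4]],
    [0,[63.4,-57.5,0],[0,0,0.4]],
    [0,[63.4,-57.5,0],[0,0,0.4]],
    [0,[63.4,-57.5,0],[0,0,0.4]]
  ],
  "grip_force": 20
}}

```text
t: 2.2
tcp_pos: [0.6029, 0.201, 0.2161]
ee_rot: [[1.0, 0.001, -0.001], [0.001, -1.0, -0.001], [-0.001, 0.001, -1.0]]
force: [-0.1, 0.2, -0.1]
grip_width: 0.0006
finger_force: 0.0
```

>>> {"name": "arm_command", "arguments": {
  "steps": [
    [0,[0,0,5],[0,0,0]],
    [0,[0,0,10],[0,0,0]],
    [0,[0,0,12.5],[0,0,0]],
    [0,[0,0,12.5],[0,0,0]],
    [0,[-0.9,-0.6,12.5],[0,0,0]],
    [0,[-1.8,-1.15,12.5],[0,0,0]],
    [0,[-2.6,-1.8,12.5],[0,0,0]],
    [0,[-3.4,-2.4,12.5],[0,0,0]],
    [0,[-4.1,-3.2,12.5],[0,0,0]],
    [0,[-4.65,-4.0,12.5],[0,0,0]],
    [0,[-5.1,-4.9,12.5],[0,0,0]],
    [0,[-5.4,-5.9,12.5],[0,0,0]],
    [0,[-5.6,-6.6,12.5],[0,0,0]],
    [0,[-5.7,-7.2,12.5],[0,0,0]],
    [0,[-5.7,-7.2,12.5],[0,0,0]]
  ]
}}

```text
t: 3.7
tcp_pos: [0.5455, 0.2749, 0.0913]
ee_rot: [[1.0, 0.003, -0.001], [0.003, -1.0, 0.0], [-0.001, -0.0, -1.0]]
force: [0.2, -0.9, 0.2]
grip_width: 0.0007
finger_force: 0.0
```

>>> {"name": "arm_command", "arguments": {
  "steps": [
    [0,[0,-0.4,0],[0,0,0]],
    [0,[0,-0.8,0],[0,0,0]],
    [0,[0,-1.1,0],[0,0,0]],
    [0,[0,-1.3,0],[0,0,0]],
    [0,[0,-1.3,0],[0,0,0]]
  ]
}}

```text
t: 4.2
tcp_pos: [0.5462, 0.2851, 0.0912]
ee_rot: [[1.0, 0.0, -0.001], [0.0, -1.0, -0.003], [-0.001, 0.003, -1.0]]
force: [0.3, -11.9, 3.8]
grip_width: 0.0001
finger_force: 5.6
```

>>> {"name": "arm_command", "arguments": {
  "steps": [
    [0,[0,-0.2,0],[0,0,0]],
    [0,[0,-0.2,0],[0,0,0]],
    [0,[0,-0.2,0],[0,0,0]],
    [0,[0,2,0],[0,0,0]],
    [50,[0,4,-3],[0,0,0]],
    [85,[-4,8,-9],[0,0,0]],
    [85,[-9,14,-9],[0,0,0]],
    [85,[-9,24,-9],[0,0,0]],
    [85,[-9,24.1,-9],[0,0,0]],
    [85,[-9,24.1,-9],[0,0,0]],
    [85,[-9,24.1,-9],[0,0,0]],
    [85,[-9,24.1,-9],[0,0,0]]
  ]
}}

```text
t: 5.4
tcp_pos: [0.4566, 0.0455, 0.1819]
ee_rot: [[1.0, 0.0, 0.001], [0.0, -1.0, 0.0], [0.001, -0.0, -1.0]]
force: [0.5, 0.4, 0.2]
grip_width: 0.061
finger_force: 0.0
```

```bash
python3 - <<'E'
from h import *
a=r.capture("top");b=r.capture("side")
A=cv2.resize(a[130:215,130:230],None,fx=4,fy=4,interpolation=2);B=cv2.resize(b[225:310,140:240],None,fx=4,fy=4,interpolation=2)
C=cv2.resize(a[190:275,260:360],None,fx=4,fy=4,interpolation=2) 
cv2.imwrite("pics/v1.png",np.hstack([A,B])[:,:,::-1]);s=r.state();print(s["tcp_pos"],s["force"],s["grip_width"])
E
```

```text
[0.45660823 0.04694653 0.18154457] [-0.7575865   0.01276785  0.20431381] 0.06881355290941849
```

View pics/v1.png

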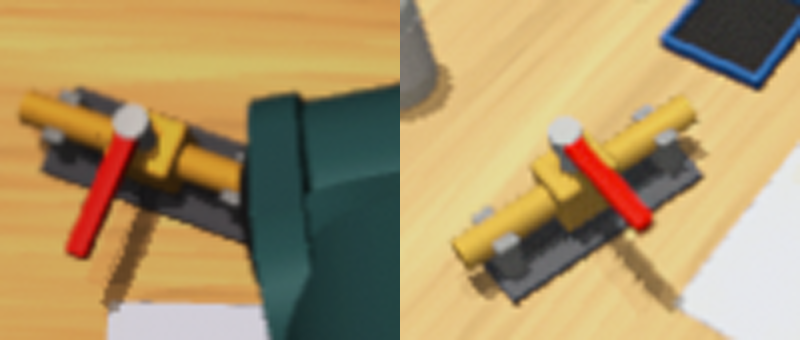

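The lever at (100,190) in the left panel now stands square across the pipe, so the valve is shut. Next I'll weigh tin A.

>>> {"name": "arm_command", "arguments": {
  "steps": [
    [85,[0,0.3,0],[0,0,0]],
    [85,[0,0.3,0],[0,0,0]],
    [85,[0,0.3,0],[0,0,0]],
    [85,[0,0.3,4],[0,0,0]],
    [85,[0,0.3,8],[0,0,0]],
    [85,[0,0.3,11],[0,0,0]],
    [85,[0,0.3,12.5],[0,0,0]],
    [85,[0,0.3,12.5],[0,0,0]],
    [0,[0,0.3,12.5],[0,0,0]],
    [0,[0,0.3,12.5],[0,0,0]],
    [0,[0,0.3,12.5],[0,0,0]],
    [0,[0,0.3,12.5],[0,0,0]],
    [0,[0,0.3,12.5],[0,0,0]],
    [0,[0,0.3,12.5],[0,0,0]]
  ],
  "grip_force": 30
}}

```text
t: 6.9
tcp_pos: [0.4571, 0.0429, 0.0574]
ee_rot: [[1.0, 0.002, 0.002], [0.002, -1.0, 0.0], [0.002, -0.0, -1.0]]
force: [-1.7, 1.8, 9.2]
grip_width: 0.0595
finger_force: 30.0
```

>>> {"name": "arm_command", "arguments": {
  "steps": [
    [0,[0,0,-1],[0,0,0]],
    [0,[0,0,-3],[0,0,0]],
    [0,[0,0,-4],[0,0,0]],
    [0,[0,0,-4],[0,0,0]],
    [0,[0,0,-4],[0,0,0]],
    [0,[0,0,-4],[0,0,0]],
    [0,[0,0,-4],[0,0,0]],
    [0,[0,0,-4],[0,0,0]]
  ]
}}

```text
t: 7.7
tcp_pos: [0.4561, 0.0427, 0.096]
ee_rot: [[1.0, 0.002, -0.001], [0.002, -1.0, 0.0], [-0.001, -0.0, -1.0]]
force: [0.1, -0.2, -5.3]
grip_width: 0.0596
finger_force: 30.0
```

```bash
python3 - <<'E'
from h import *
f=[]
for i in range(4): r.capture("top"); f.append(r.state()["force"])
print(np.round(f,2)); s=r.state(); print(s["tcp_pos"],s["grip_width"],s["finger_force"])
E
```

```text
[[ 0.4   0.35 -5.36]
 [ 0.14  0.89 -5.74]
 [-0.88 -0.02 -4.93]
 [-0.93 -0.16 -5.52]]
[0.45627919 0.04269147 0.0963447 ] 0.05989918430371439 29.995084404945374
```

>>> {"name": "arm_command", "arguments": {
  "steps": [
    [0,[0,0,2.5],[0,0,0]],
    [0,[0,0,3.7],[0,0,0]],
    [0,[0,0,4],[0,0,0]],
    [0,[0,0,4],[0,0,0]],
    [85,[0,0,4],[0,0,0]],
    [85,[0,0,4],[0,0,0]],
    [85,[0,0,4],[0,0,0]],
    [85,[0,0,4],[0,0,0]],
    [85,[0,0,0],[0,0,0]],
    [85,[0,0,-4],[0,0,0]],
    [85,[0,0,-7],[0,0,0]],
    [85,[-1,6,-7],[0,0,0]],
    [85,[-3.4,20.6,-7],[0,0,0]],
    [85,[-3.4,20.6,-7],[0,0,0]],
    [85,[-3.4,20.6,-7],[0,0,0]],
    [85,[-3.4,20.6,-7],[0,0,0]],
    [85,[-3.4,20.6,-7],[0,0,0]],
    [85,[-3.4,20.6,-7],[0,0,0]]
  ]
}}

```text
t: 9.7
tcp_pos: [0.423, -0.1623, 0.1664]
ee_rot: [[1.0, 0.003, -0.0], [0.003, -1.0, 0.0], [-0.0, -0.0, -1.0]]
force: [0.7, 0.7, -0.5]
grip_width: 0.0797
finger_force: 0.0
```

>>> {"name": "arm_command", "arguments": {
  "steps": [
    [85,[0,0,4],[0,0,0]],
    [85,[0,0,8],[0,0,0]],
    [85,[0,0,10],[0,0,0]],
    [85,[0,0,11],[0,0,0]],
    [85,[0,0,11],[0,0,0]],
    [0,[0,0,11],[0,0,0]],
    [0,[0,0,11],[0,0,0]],
    [0,[0,0,11],[0,0,0]],
    [0,[0,0,11],[0,0,0]],
    [0,[0,0,11],[0,0,0]],
    [0,[0,0,11],[0,0,0]],
    [0,[0,0,10],[0,0,0]],
    [0,[0,0,7],[0,0,0]],
    [0,[0,0,7],[0,0,0]],
    [0,[0,0,7],[0,0,0]],
    [0,[0,0,7],[0,0,0]],
    [0,[0,0,7],[0,0,0]]
  ]
}}

```text
t: 11.4
tcp_pos: [0.4221, -0.1631, 0.0955]
ee_rot: [[1.0, 0.002, -0.002], [0.002, -1.0, 0.001], [-0.002, -0.001, -1.0]]
force: [0.1, -0.7, -7.9]
grip_width: 0.0594
finger_force: 30.0
```

```bash
python3 - <<'E'
from h import *
f=[]
for i in range(4): im=r.capture("top"); f.append(r.state()["force"])
cv2.imwrite("pics/t2.png",cv2.resize(im[100:300,140:460],None,fx=2.4,fy=2.4,interpolation=2)[:,:,::-1])
print(np.round(f,2)); s=r.state(); print(s["tcp_pos"],s["grip_width"],s["finger_force"])
E
```

```text
[[-0.74  0.33 -7.17]
 [ 0.81  0.24 -8.39]
 [ 0.41  0.35 -8.69]
 [ 0.37  0.08 -8.78]]
[ 0.42249129 -0.16324833  0.09601751] 0.05951186048000872 29.9901482462883
```

View pics/t2.png

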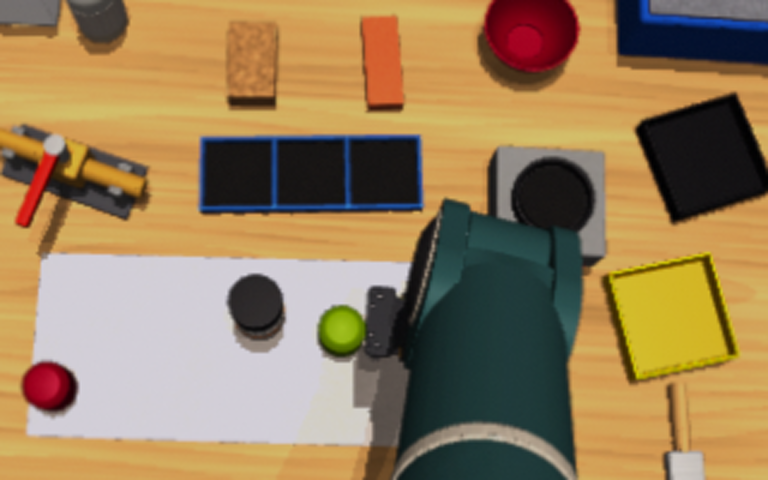

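The second tin pulls about 8.3 N against 5.4 N for the first, so tin B (now held) is the heavier and goes in the seat. I'll check the seat, tray and carrier in the side view.

```bash
python3 - <<'E'
from h import *
print("seat",at("side",408/1.4,219.5/1.4,.072),at("top",370.4,182.5,.077))
for x,y in((455,199),(501,206),(496,240),(447,231)): print("tray",at("side",x/1.4,y/1.4,.03))
for x,y in((346,258),(379,264),(322,343),(289,328)): print("car",at("side",x/1.4,y/1.4,.014))
print(r.state()["force"])
E
```

```text
seat [ 0.59769577 -0.28946339  0.072     ] [ 0.60178088 -0.2903999   0.077     ]
tray [ 0.55512075 -0.48120505  0.03      ]
tray [ 0.43301438 -0.52410492  0.03      ]
tray [ 0.38624945 -0.38730821  0.03      ]
tray [ 0.51095141 -0.34871054  0.03      ]
car [ 0.68722243 -0.13389108  0.014     ]
car [ 0.60463367 -0.16073035  0.014     ]
car [0.57802405 0.12055318 0.014     ]
car [0.66723554 0.12607402 0.014     ]
[ 0.37398596  0.08304563 -8.77775592]
```

>>> {"name": "arm_command", "arguments": {
  "steps": [
    [0,[0,0,-4],[0,0,0]],
    [0,[0,0,-8],[0,0,0]],
    [0,[0,0,-11],[0,0,0]],
    [0,[4,3,-11.5],[0,0,0]],
    [0,[8,6,-11.5],[0,0,0]],
    [0,[12,9,-11.5],[0,0,0]],
    [0,[16,12,-11.5],[0,0,0]],
    [0,[17.8,12.7,-11.5],[0,0,0]],
    [0,[17.8,12.7,-11.5],[0,0,0]],
    [0,[17.8,12.7,-11.5],[0,0,0]],
    [0,[17.8,12.7,-8],[0,0,0]],
    [0,[17.8,12.7,-7],[0,0,0]],
    [0,[17.8,12.7,-7],[0,0,0]]
  ]
}}

```text
t: 12.9
tcp_pos: [0.5995, -0.2894, 0.1651]
ee_rot: [[1.0, 0.002, -0.003], [0.002, -1.0, 0.001], [-0.003, -0.001, -1.0]]
force: [-0.4, 0.2, -7.8]
grip_width: 0.0596
finger_force: 30.0
```

```bash
python3 - <<'E'
from h import *
im=r.capture("side");s=r.state();print(s["tcp_pos"],s["force"])
cv2.imwrite("pics/s2.png",cv2.resize(im[80:230,220:390],None,fx=4,fy=4,interpolation=2)[:,:,::-1])
E
```

```text
[ 0.60037513 -0.2898108   0.16660887] [ 0.45071585  0.15175221 -7.28952493]
```

View pics/s2.png

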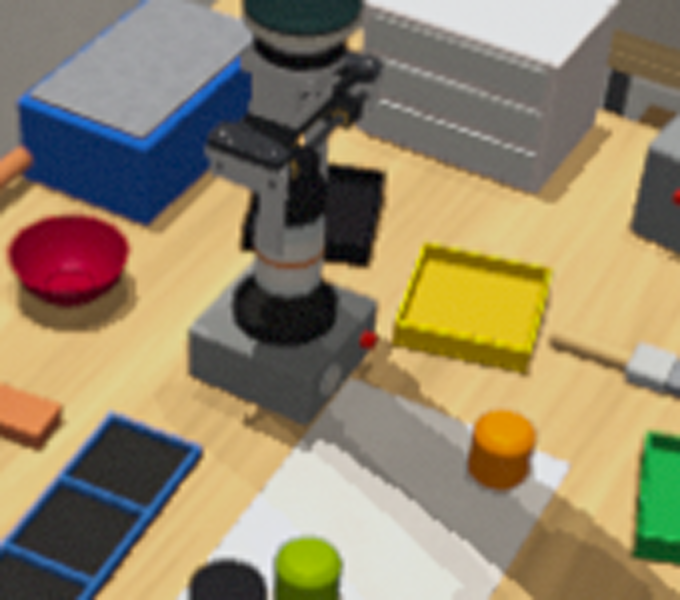

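The tin at crop (288,265) hangs centred over the seat collar at (285,305), so I'll lower it.

>>> {"name": "arm_command", "arguments": {
  "steps": [
    [0,[0,0,1.5],[0,0,0]],
    [0,[0,0,3],[0,0,0]],
    [0,[0,0,3.8],[0,0,0]],
    [0,[0,0,4.2],[0,0,0]],
    [0,[0,0,4.4],[0,0,0]],
    [0,[0,0,4.4],[0,0,0]],
    [0,[0,0,4.4],[0,0,0]]
  ]
}}

```text
t: 13.65
tcp_pos: [0.6012, -0.2902, 0.123]
ee_rot: [[1.0, 0.002, 0.001], [0.002, -1.0, -0.0], [0.001, 0.0, -1.0]]
force: [-2.7, 0.6, -4.1]
grip_width: 0.0594
finger_force: 30.0
```

>>> {"name": "arm_command", "arguments": {
  "steps": [
    [0,[0,0,0.15],[0,0,0]],
    [0,[0,0,0.15],[0,0,0]],
    [85,[0,0,0.1],[0,0,0]],
    [85,[0,0,0.1],[0,0,0]],
    [85,[0,0,0.1],[0,0,0]],
    [85,[0,0,0.1],[0,0,0]],
    [85,[0,0,-4],[0,0,0]],
    [85,[0,0,-8],[0,0,0]],
    [85,[0,0,-11],[0,0,0]],
    [85,[-14.5,-33.3,-8],[0,0,0]],
    [85,[-14.5,-33.3,-6],[0,0,0]],
    [85,[-14.5,-33.3,-6],[0,0,0]],
    [85,[-14.5,-33.3,-6],[0,0,0]],
    [85,[-14.5,-33.3,-6],[0,0,0]],
    [85,[-14.5,-33.3,-6],[0,0,0]],
    [85,[-14.5,-33.3,-6],[0,0,0]],
    [85,[-14.5,-33.3,-6],[0,0,0]],
    [85,[-14.5,-33.3,-6],[0,0,0]],
    [85,[-14.5,-33.3,-6],[0,0,0]]
  ]
}}

```text
t: 15.55
tcp_pos: [0.4558, 0.0422, 0.1827]
ee_rot: [[1.0, 0.002, 0.001], [0.002, -1.0, -0.0], [0.001, 0.0, -1.0]]
force: [-0.3, -0.8, -0.0]
grip_width: 0.08
finger_force: 0.0
```

```bash
python3 - <<'E'
from h import *
a=r.capture("side");s=r.state();print(s["tcp_pos"],s["force"])
b=r.capture("top")
A=cv2.resize(a[120:320,250:400],None,fx=2.6,fy=2.6,interpolation=2);B=cv2.resize(b[130:330,300:450],None,fx=2.6,fy=2.6,interpolation=2)
cv2.imwrite("pics/m1.png",np.hstack([A,B])[:,:,::-1])
E
```

```text
[0.45591243 0.04178182 0.18266745] [-0.24997826 -0.89421628 -0.08497032]
```

View pics/m1.png

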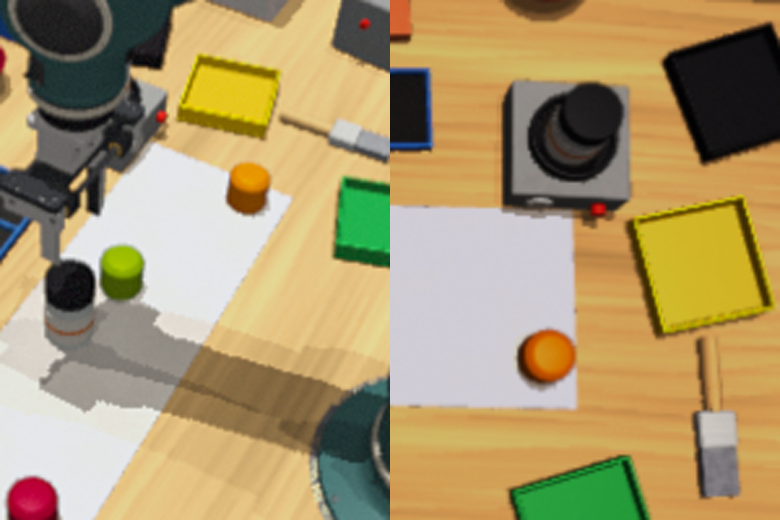

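The heavier tin stands upright inside the collar at (575,130). Now the lighter one goes to the tray.

>>> {"name": "arm_command", "arguments": {
  "steps": [
    [85,[0,0,4],[0,0,0]],
    [85,[0,0,8],[0,0,0]],
    [85,[0,0,11],[0,0,0]],
    [85,[0,0,12.6],[0,0,0]],
    [85,[0,0,12.6],[0,0,0]],
    [0,[0,0,12.6],[0,0,0]],
    [0,[0,0,12.6],[0,0,0]],
    [0,[0,0,12.6],[0,0,0]],
    [0,[0,0,12.6],[0,0,0]],
    [0,[0,0,12.6],[0,0,0]],
    [0,[0,0,12.6],[0,0,0]],
    [0,[0,0,10],[0,0,0]],
    [0,[0,0,6],[0,0,0]],
    [0,[0,0,2],[0,0,0]],
    [0,[0,0,-1],[0,0,0]],
    [0,[0,0,-2],[0,0,0]],
    [0,[0,0,-2],[0,0,0]]
  ]
}}

```text
t: 17.35
tcp_pos: [0.4556, 0.0425, 0.203]
ee_rot: [[1.0, 0.002, 0.002], [0.002, -1.0, -0.0], [0.002, 0.0, -1.0]]
force: [0.5, 0.2, -6.1]
grip_width: 0.0598
finger_force: 30.0
```

>>> {"name": "arm_command", "arguments": {
  "steps": [
    [0,[0.2,4,0],[0,0,0]],
    [0,[0.4,8,0],[0,0,0]],
    [0,[0.6,12,0],[0,0,0]],
    [0,[0.8,16,0],[0,0,0]],
    [0,[1,20,0],[0,0,0]],
    [0,[1.2,24,0],[0,0,0]],
    [0,[1.4,28,0],[0,0,0]],
    [0,[1.5,32,0],[0,0,0]],
    [0,[1.7,36,0],[0,0,0]],
    [0,[1.8,40,0],[0,0,0]],
    [0,[1.9,44,0],[0,0,0]],
    [0,[2,47,0],[0,0,0]],
    [0,[2,48.3,0],[0,0,0]],
    [0,[2,48.3,0],[0,0,0]],
    [0,[2,48.3,0],[0,0,0]],
    [0,[2,48.3,0],[0,0,0]]
  ]
}}

```text
t: 18.95
tcp_pos: [0.4765, -0.4388, 0.2017]
ee_rot: [[1.0, 0.003, -0.001], [0.003, -1.0, 0.001], [-0.001, -0.001, -1.0]]
force: [0.5, 1.0, -6.4]
grip_width: 0.0599
finger_force: 30.0
```

>>> {"name": "arm_command", "arguments": {
  "steps": [
    [0,[0,0.2,4],[0,0,0]],
    [0,[0,0.2,8],[0,0,0]],
    [0,[0,0.2,11],[0,0,0]],
    [0,[0,0.2,12.5],[0,0,0]],
    [0,[0,0.2,13.2],[0,0,0]],
    [0,[0,0.2,13.5],[0,0,0]],
    [0,[0,0.2,13.5],[0,0,0]],
    [0,[0,0.2,13.5],[0,0,0]]
  ]
}}

```text
t: 19.75
tcp_pos: [0.4768, -0.4427, 0.0688]
ee_rot: [[1.0, 0.002, 0.001], [0.002, -1.0, -0.001], [0.001, 0.001, -1.0]]
force: [-0.2, 0.5, -4.8]
grip_width: 0.0595
finger_force: 30.0
```

>>> {"name": "arm_command", "arguments": {
  "steps": [
    [0,[0,0,0.15],[0,0,0]],
    [0,[0,0,0.2],[0,0,0]],
    [0,[0,0,0.2],[0,0,0]],
    [85,[0,0,0.2],[0,0,0]],
    [85,[0,0,0.2],[0,0,0]],
    [85,[0,0,0.2],[0,0,0]],
    [85,[0,0,0.2],[0,0,0]],
    [85,[0,0,-4],[0,0,0]],
    [85,[0,0,-8],[0,0,0]],
    [85,[0,0,-12],[0,0,0]],
    [85,[0,-5,-12],[0,0,0]],
    [85,[0,-9,-12],[0,0,0]],
    [85,[0,-9,-12],[0,0,0]]
  ]
}}

```text
t: 21.05
tcp_pos: [0.4772, -0.3471, 0.188]
ee_rot: [[1.0, 0.007, 0.001], [0.007, -1.0, 0.001], [0.001, -0.001, -1.0]]
force: [1.1, -1.0, -0.0]
grip_width: 0.0803
finger_force: 0.0
```

```bash
cat > g.py <<'E'
from h import *
def blanks():
    out={}
    for cam in("top","side"):
        hsv=cv2.cvtColor(r.capture(cam),cv2.COLOR_RGB2HSV)
        for n,lo,hi in(("green",32,48),("amber",10,18),("ruby",170,180)):
            m=cv2.inRange(hsv,(lo,190 if n!="ruby" else 180,60),(hi,255,255)); k,l,st,c=cv2.connectedComponentsWithStats(m)
            for i in range(1,k):
                if 80<st[i,4]<900: print(cam,n,np.round(c[i]),st[i,4],np.round(at(cam,*c[i],.045)[:2],3))
E
python3 - <<'E'
from g import *
blanks(); s=r.state();print(s["tcp_pos"])
snap("top","t3.png",(130,100,460,300),2.4)
E
```

```text
top green [282. 237.] 276 [ 0.441 -0.054]
top amber [181. 173.] 154 [0.61  0.244]
top amber [361. 267.] 303 [ 0.372 -0.272]
top ruby [159. 260.] 282 [0.358 0.278]
side green [296. 224.] 254 [ 0.433 -0.042]
side amber [345. 193.] 184 [ 0.362 -0.251]
side ruby [237. 144.] 484 [ 0.826 -0.268]
side ruby [262. 315.] 356 [0.35  0.286]
[ 0.47626219 -0.35173871  0.18780538]
```

View pics/t3.png

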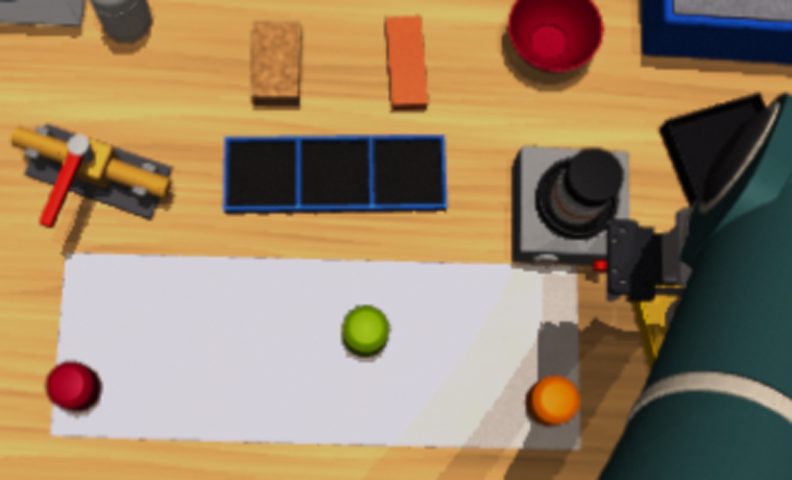

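All three blanks are unmoved: green at (366,330), amber (554,400), ruby (73,385). I'll pick the amber one.

>>> {"name": "arm_command", "arguments": {
  "steps": [
    [85,[-5,-4,0],[0,0,0]],
    [85,[-9,-7,0],[0,0,0]],
    [85,[-10.6,-8,0],[0,0,0]],
    [85,[-10.6,-8,4],[0,0,0]],
    [85,[-10.6,-8,8],[0,0,0]],
    [85,[-10.6,-8,12],[0,0,0]],
    [85,[-10.6,-8,15],[0,0,0]],
    [85,[-10.6,-8,16.2],[0,0,0]],
    [85,[-10.6,-8,16.2],[0,0,0]],
    [0,[-10.6,-8,16.2],[0,0,0]],
    [0,[-10.6,-8,16.2],[0,0,0]],
    [0,[-10.6,-8,16.2],[0,0,0]],
    [0,[-10.6,-8,16.2],[0,0,0]],
    [0,[-10.6,-8,16.2],[0,0,0]],
    [0,[-10.6,-8,16.2],[0,0,0]]
  ]
}}

```text
t: 22.7
tcp_pos: [0.3705, -0.2731, 0.0265]
ee_rot: [[1.0, 0.002, 0.001], [0.002, -1.0, -0.001], [0.001, 0.001, -1.0]]
force: [-1.7, 0.5, 11.0]
grip_width: 0.0555
finger_force: 30.0
```

>>> {"name": "arm_command", "arguments": {
  "steps": [
    [0,[0,0,-4],[0,0,0]],
    [0,[0,0,-8],[0,0,0]],
    [0,[4,-3,-9],[0,0,0]],
    [0,[8,-6,-9],[0,0,0]],
    [0,[12,-9,-9],[0,0,0]],
    [0,[16,-12,-9],[0,0,0]],
    [0,[20,-14,-9],[0,0,0]],
    [0,[24,-16,-9],[0,0,0]],
    [0,[27.1,-17.3,-9],[0,0,0]],
    [0,[27.1,-17.3,-9],[0,0,0]],
    [0,[27.1,-17.3,-9],[0,0,0]],
    [0,[27.1,-17.3,-5],[0,0,0]],
    [0,[27.1,-17.3,-3],[0,0,0]],
    [0,[27.1,-17.3,-3],[0,0,0]],
    [0,[27.1,-17.3,-3],[0,0,0]]
  ]
}}

```text
t: 24.2
tcp_pos: [0.6403, -0.0997, 0.0563]
ee_rot: [[1.0, 0.001, -0.0], [0.001, -1.0, -0.0], [-0.0, 0.0, -1.0]]
force: [1.2, -0.8, -3.1]
grip_width: 0.0558
finger_force: 30.0
```

```bash
python3 - <<'E'
from h import *
a=r.capture("side");s=r.state();print(s["tcp_pos"],s["force"])
cv2.imwrite("pics/m2.png",cv2.resize(a[150:260,190:330],None,fx=4.5,fy=4.5,interpolation=2)[:,:,::-1])
E
```

```text
[ 0.64090983 -0.0995326   0.05693808] [-0.59848929  0.27617033 -3.09442653]
```

View pics/m2.png

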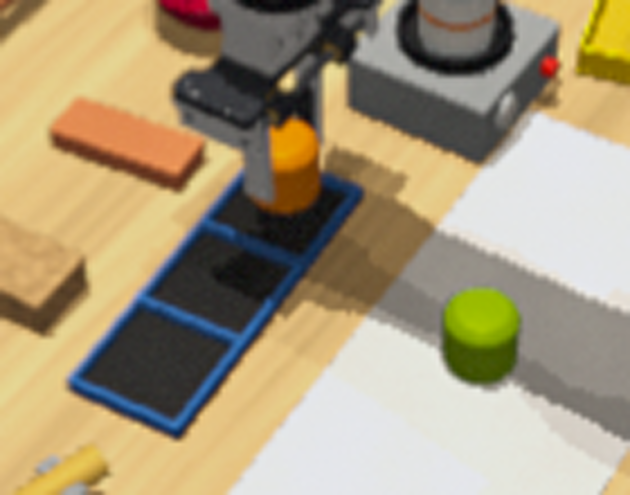

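The blank is over the right compartment, so I'll lower it and release.

>>> {"name": "arm_command", "arguments": {
  "steps": [
    [0,[0,0,1.5],[0,0,0]],
    [0,[0,0,2.3],[0,0,0]],
    [0,[0,0,2.65],[0,0,0]],
    [0,[0,0,2.65],[0,0,0]],
    [0,[0,0,2.65],[0,0,0]]
  ]
}}

```text
t: 24.75
tcp_pos: [0.641, -0.0991, 0.0297]
ee_rot: [[1.0, 0.002, 0.001], [0.002, -1.0, -0.0], [0.001, 0.0, -1.0]]
force: [-3.2, 0.6, 11.6]
grip_width: 0.0556
finger_force: 30.0
```

>>> {"name": "arm_command", "arguments": {
  "steps": [
    [75,[0,0,-0.1],[0,0,0]],
    [75,[0,0,-0.1],[0,0,0]],
    [75,[0,0,-0.1],[0,0,0]],
    [75,[0,0,-0.1],[0,0,0]],
    [75,[0,0,-4],[0,0,0]],
    [75,[0,0,-8],[0,0,0]],
    [85,[0,0,-12],[0,0,0]],
    [85,[0,5,-15],[0,0,0]],
    [85,[0,10,-15],[0,0,0]],
    [85,[0,10,-15],[0,0,0]]
  ]
}}

```text
t: 25.75
tcp_pos: [0.64, -0.2063, 0.1799]
ee_rot: [[1.0, -0.005, 0.001], [-0.005, -1.0, -0.003], [0.001, 0.003, -1.0]]
force: [0.1, -0.2, -0.2]
grip_width: 0.0799
finger_force: 0.0
```

```bash
python3 - <<'E'
from g import *
blanks(); s=r.state();print(s["tcp_pos"])
E
```

```text
top green [282. 237.] 276 [ 0.441 -0.054]
top amber [301. 169.] 327 [ 0.64  -0.098]
top amber [180. 173.] 144 [0.609 0.247]
top ruby [159. 260.] 285 [0.358 0.278]
side green [296. 224.] 255 [ 0.433 -0.042]
side amber [253. 194.] 206 [ 0.625 -0.078]
side ruby [237. 144.] 486 [ 0.826 -0.268]
side ruby [262. 315.] 353 [0.35  0.286]
[ 0.64024994 -0.20116229  0.17865155]
```

>>> {"name": "arm_command", "arguments": {
  "steps": [
    [85,[-5,-4,0],[0,0,0]],
    [85,[-9,-7,0],[0,0,0]],
    [85,[-13,-10,0],[0,0,0]],
    [85,[-17,-13,0],[0,0,0]],
    [85,[-19.9,-14.6,0],[0,0,0]],
    [85,[-19.9,-14.6,0],[0,0,0]],
    [85,[-19.9,-14.6,4],[0,0,0]],
    [85,[-19.9,-14.6,8],[0,0,0]],
    [85,[-19.9,-14.6,12],[0,0,0]],
    [85,[-19.9,-14.6,14.5],[0,0,0]],
    [85,[-19.9,-14.6,15.3],[0,0,0]],
    [85,[-19.9,-14.6,15.3],[0,0,0]],
    [0,[-19.9,-14.6,15.3],[0,0,0]],
    [0,[-19.9,-14.6,15.3],[0,0,0]],
    [0,[-19.9,-14.6,15.3],[0,0,0]],
    [0,[-19.9,-14.6,15.3],[0,0,0]],
    [0,[-19.9,-14.6,15.3],[0,0,0]],
    [0,[-19.9,-14.6,15.3],[0,0,0]]
  ]
}}

```text
t: 27.65
tcp_pos: [0.4421, -0.0536, 0.0268]
ee_rot: [[1.0, 0.002, 0.001], [0.002, -1.0, -0.0], [0.001, 0.0, -1.0]]
force: [-1.5, -1.1, 11.7]
grip_width: 0.0557
finger_force: 30.0
```

>>> {"name": "arm_command", "arguments": {
  "steps": [
    [0,[0,0,-4],[0,0,0]],
    [0,[0,0,-8],[0,0,0]],
    [0,[4,-1,-9],[0,0,0]],
    [0,[8,-2,-9],[0,0,0]],
    [0,[12,-3,-9],[0,0,0]],
    [0,[16,-4,-9],[0,0,0]],
    [0,[19.3,-4.3,-9],[0,0,0]],
    [0,[19.3,-4.3,-9],[0,0,0]],
    [0,[19.3,-4.3,-9],[0,0,0]],
    [0,[19.3,-4.3,-5],[0,0,0]],
    [0,[19.3,-4.3,-3],[0,0,0]],
    [0,[19.3,-4.3,-1.5],[0,0,0]],
    [0,[19.3,-4.3,-0.6],[0,0,0]],
    [0,[19.3,-4.3,-0.35],[0,0,0]],
    [0,[19.3,-4.3,-0.35],[0,0,0]],
    [0,[19.3,-4.3,-0.35],[0,0,0]]
  ]
}}

```text
t: 29.25
tcp_pos: [0.6348, -0.0101, 0.0304]
ee_rot: [[1.0, 0.002, 0.001], [0.002, -1.0, -0.0], [0.001, 0.0, -1.0]]
force: [-1.6, 0.1, 1.4]
grip_width: 0.0556
finger_force: 30.0
```

>>> {"name": "arm_command", "arguments": {
  "steps": [
    [75,[0,0,-0.1],[0,0,0]],
    [75,[0,0,-0.1],[0,0,0]],
    [75,[0,0,-0.1],[0,0,0]],
    [75,[0,0,-0.1],[0,0,0]],
    [75,[0,0,-4],[0,0,0]],
    [75,[0,0,-8],[0,0,0]],
    [85,[0,0,-12],[0,0,0]],
    [85,[-5,0,-15],[0,0,0]],
    [85,[-10,-6,-15],[0,0,0]],
    [85,[-10,-6,-15],[0,0,0]],
    [85,[-10,-6,-15],[0,0,0]]
  ]
}}

```text
t: 30.35
tcp_pos: [0.5322, 0.0531, 0.1804]
ee_rot: [[1.0, 0.006, 0.001], [0.006, -1.0, 0.0], [0.001, -0.0, -1.0]]
force: [0.1, -0.7, 0.4]
grip_width: 0.0799
finger_force: 0.0
```

```bash
python3 - <<'E'
from g import *
blanks(); s=r.state();print(s["tcp_pos"])
E
```

```text
top amber [301. 169.] 321 [ 0.641 -0.098]
top amber [177. 172.] 129 [0.612 0.254]
top ruby [159. 260.] 283 [0.358 0.278]
side green [238. 210.] 181 [0.626 0.009]
side amber [255. 195.] 132 [ 0.617 -0.078]
side ruby [229. 145.] 152 [ 0.85  -0.248]
side ruby [262. 315.] 352 [0.35  0.286]
[0.53442005 0.0499475  0.17986125]
```

>>> {"name": "arm_command", "arguments": {
  "steps": [
    [85,[-5,-6,0],[0,0,0]],
    [85,[-8,-10,0],[0,0,0]],
    [85,[-11,-14,0],[0,0,0]],
    [85,[-14,-18,0],[0,0,0]],
    [85,[-17.7,-22.7,0],[0,0,0]],
    [85,[-17.7,-22.7,0],[0,0,0]],
    [85,[-17.7,-22.7,4],[0,0,0]],
    [85,[-17.7,-22.7,8],[0,0,0]],
    [85,[-17.7,-22.7,12],[0,0,0]],
    [85,[-17.7,-22.7,14.5],[0,0,0]],
    [85,[-17.7,-22.7,15.4],[0,0,0]],
    [85,[-17.7,-22.7,15.4],[0,0,0]],
    [0,[-17.7,-22.7,15.4],[0,0,0]],
    [0,[-17.7,-22.7,15.4],[0,0,0]],
    [0,[-17.7,-22.7,15.4],[0,0,0]],
    [0,[-17.7,-22.7,15.4],[0,0,0]],
    [0,[-17.7,-22.7,15.4],[0,0,0]],
    [0,[-17.7,-22.7,15.4],[0,0,0]]
  ]
}}

```text
t: 32.25
tcp_pos: [0.3576, 0.277, 0.0264]
ee_rot: [[1.0, 0.002, 0.002], [0.002, -1.0, 0.001], [0.002, -0.001, -1.0]]
force: [-1.5, 0.5, 11.3]
grip_width: 0.0555
finger_force: 30.0
```

>>> {"name": "arm_command", "arguments": {
  "steps": [
    [0,[0,0,-4],[0,0,0]],
    [0,[0,0,-8],[0,0,0]],
    [0,[3,4,-9],[0,0,0]],
    [0,[6,8,-9],[0,0,0]],
    [0,[9,12,-9],[0,0,0]],
    [0,[12,16,-9],[0,0,0]],
    [0,[16,18,-9],[0,0,0]],
    [0,[20,19.9,-9],[0,0,0]],
    [0,[24,19.9,-9],[0,0,0]],
    [0,[27.1,19.9,-9],[0,0,0]],
    [0,[27.1,19.9,-9],[0,0,0]],
    [0,[27.1,19.9,-9],[0,0,0]],
    [0,[27.1,19.9,-5],[0,0,0]],
    [0,[27.1,19.9,-3],[0,0,0]],
    [0,[27.1,19.9,-1.5],[0,0,0]],
    [0,[27.1,19.9,-0.6],[0,0,0]],
    [0,[27.1,19.9,-0.35],[0,0,0]],
    [0,[27.1,19.9,-0.35],[0,0,0]],
    [0,[27.1,19.9,-0.35],[0,0,0]]
  ]
}}

```text
t: 34.15
tcp_pos: [0.6286, 0.0782, 0.0299]
ee_rot: [[1.0, 0.002, 0.001], [0.002, -1.0, 0.0], [0.001, -0.0, -1.0]]
force: [-2.9, 0.0, 4.0]
grip_width: 0.0553
finger_force: 30.0
```

>>> {"name": "arm_command", "arguments": {
  "steps": [
    [75,[0,0,-0.1],[0,0,0]],
    [75,[0,0,-0.1],[0,0,0]],
    [75,[0,0,-0.1],[0,0,0]],
    [75,[0,0,-0.1],[0,0,0]],
    [75,[0,0,-4],[0,0,0]],
    [75,[0,0,-8],[0,0,0]],
    [0,[0,0,-12],[0,0,0]],
    [0,[-4,0,-15],[0,0,0]],
    [0,[-8,0,-15],[0,0,0]],
    [0,[-14,0,-15],[0,0,0]],
    [0,[-18,0,-15],[0,0,0]],
    [0,[-22,-5,-15],[0,0,0]],
    [0,[-22,-10,-15],[0,0,0]],
    [0,[-22,-14,-15],[0,0,0]],
    [0,[-22,-14,-15],[0,0,0]],
    [0,[-22,-14,-15],[0,0,0]]
  ]
}}

```text
t: 35.75
tcp_pos: [0.4077, 0.2185, 0.1789]
ee_rot: [[1.0, 0.004, -0.0], [0.004, -1.0, 0.0], [-0.0, -0.0, -1.0]]
force: [-0.1, -1.1, -1.4]
grip_width: 0.0001
finger_force: 0.0
```

```bash
python3 - <<'E'
from g import *
blanks(); s=r.state();print(s["tcp_pos"],s["force"])
a=r.capture("top");b=r.capture("side")
A=cv2.resize(a[100:300,130:460],None,fx=2.4,fy=2.4,interpolation=2)
cv2.imwrite("pics/m3.png",A[:,:,::-1])
B=cv2.resize(b[100:270,140:400],None,fx=3,fy=3,interpolation=2)
cv2.imwrite("pics/m4.png",B[:,:,::-1])
E
```

```text
top green [270. 168.] 283 [ 0.637 -0.009]
top amber [301. 169.] 319 [ 0.641 -0.099]
top amber [181. 173.] 155 [0.61  0.244]
top ruby [239. 169.] 286 [0.632 0.079]
side ruby [225. 227.] 314 [0.618 0.087]
[0.40813246 0.21666826 0.17880445] [ 0.34023387 -0.29981425 -0.29503181]
```

View pics/m3.png

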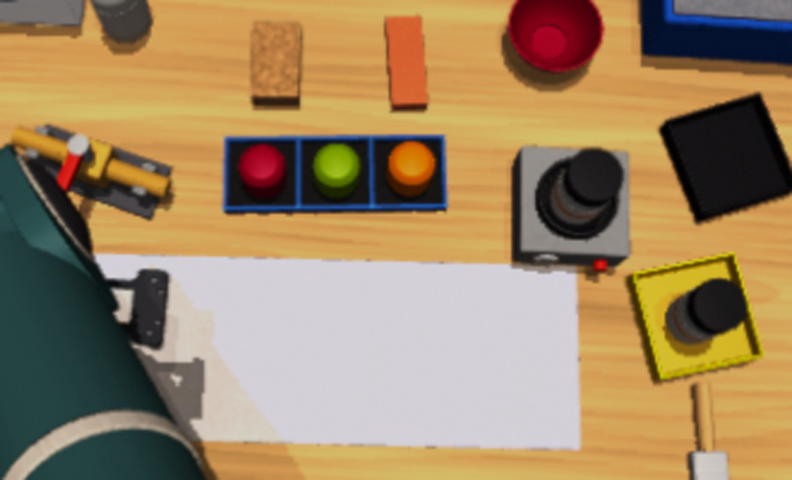

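View pics/m4.png

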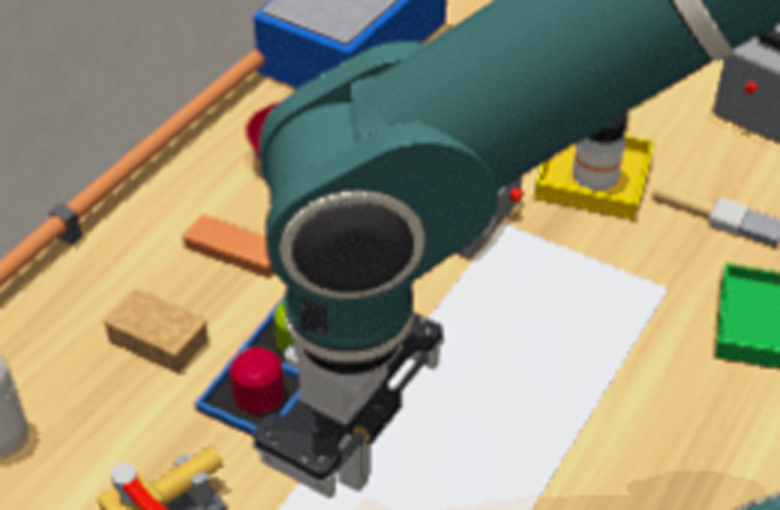

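Every item is in place:
- Ruby, green and amber stand inside the carrier cells at (262,167), (337,168) and (411,167).
- The tins stand in the seat and the yellow tray.
- The lever is still square across the pipe.

Now I'll open the valve.

>>> {"name": "arm_command", "arguments": {
  "steps": [
    [0,[4,-3,0],[0,0,0]],
    [0,[8,-6,0],[0,0,0]],
    [0,[12,-9,0],[0,0,0]],
    [0,[15.4,-11.9,0],[0,0,0]],
    [0,[15.4,-11.9,0],[0,0,0]],
    [0,[15.4,-11.9,0],[0,0,0]],
    [0,[15.4,-11.9,0],[0,0,0]],
    [0,[15.4,-11.9,4],[0,0,0]],
    [0,[15.4,-11.9,7],[0,0,0]],
    [0,[15.4,-11.9,8.8],[0,0,0]],
    [0,[15.4,-11.9,8.8],[0,0,0]],
    [0,[15.4,-11.9,8.8],[0,0,0]]
  ]
}}

```text
t: 37.15
tcp_pos: [0.5619, 0.3364, 0.0922]
ee_rot: [[1.0, 0.001, 0.001], [0.001, -1.0, 0.0], [0.001, -0.0, -1.0]]
force: [0.7, 0.7, 0.4]
grip_width: 0.0003
finger_force: 0.0
```

>>> {"name": "arm_command", "arguments": {
  "steps": [
    [0,[-0.6,1.5,0],[0,0,0]],
    [0,[-1.1,2.9,0],[0,0,0]],
    [0,[-1.5,4.2,0],[0,0,0]],
    [0,[-1.6,5.5,0],[0,0,0]],
    [0,[-1.5,6.9,0],[0,0,0]],
    [0,[-1.1,8.2,0],[0,0,0]],
    [0,[-0.6,9.4,0],[0,0,0]],
    [0,[0.2,10.5,0],[0,0,0]],
    [0,[1.0,11.3,0],[0,0,0]],
    [0,[1.3,11.6,0],[0,0,0]],
    [0,[1.6,11.8,0],[0,0,0]],
    [0,[1.6,11.8,0],[0,0,0]]
  ]
}}

```text
t: 38.35
tcp_pos: [0.5782, 0.2186, 0.0907]
ee_rot: [[1.0, 0.002, -0.0], [0.002, -1.0, -0.0], [-0.0, 0.0, -1.0]]
force: [0.6, 0.1, -0.6]
grip_width: 0.0006
finger_force: 0.0
```

>>> {"name": "arm_command", "arguments": {
  "steps": [
    [0,[0.3,0.2,0],[0,0,0]],
    [0,[0.6,0.4,0],[0,0,0]],
    [0,[0.6,0.4,0],[0,0,0]],
    [0,[0.6,0.4,0],[0,0,0]]
  ]
}}

```text
t: 38.75
tcp_pos: [0.5839, 0.2154, 0.0909]
ee_rot: [[1.0, 0.002, -0.0], [0.002, -1.0, 0.0], [-0.0, -0.0, -1.0]]
force: [-2.9, 3.3, 0.1]
grip_width: 0.0008
finger_force: 1.9
```

>>> {"name": "arm_command", "arguments": {
  "steps": [
    [0,[0.3,0.15,0],[0,0,0]],
    [0,[0.5,0.2,0],[0,0,0]],
    [0,[0.5,0.2,0],[0,0,0]],
    [0,[0.5,0.2,0],[0,0,0]]
  ]
}}

```text
t: 39.15
tcp_pos: [0.5851, 0.2151, 0.0904]
ee_rot: [[1.0, 0.005, -0.007], [0.005, -1.0, 0.001], [-0.007, -0.001, -1.0]]
force: [-26.4, 8.2, 11.5]
grip_width: 0.0002
finger_force: 14.2
```

It's at the hard stop, with 26 N against the lever's 3 N. I'll retreat and check.

>>> {"name": "arm_command", "arguments": {
  "steps": [
    [0,[-1.5,0.2,0],[0,0,0]],
    [0,[-4,0.5,0],[0,0,0]],
    [0,[-6,1,-4],[0,0,0]],
    [0,[-8,4,-9],[0,0,0]],
    [0,[-12,8,-11],[0,0,0]],
    [0,[-15,13,-11],[0,0,0]],
    [0,[-15,18,-11],[0,0,0]],
    [0,[-15,23,-11],[0,0,0]],
    [0,[-15,28,-11],[0,0,0]],
    [0,[-15,28,-11],[0,0,0]],
    [0,[-15,28,-11],[0,0,0]],
    [0,[-15,28,-11],[0,0,0]],
    [0,[-15,28,-11],[0,0,0]]
  ]
}}

```text
t: 40.45
tcp_pos: [0.4397, -0.0664, 0.201]
ee_rot: [[1.0, 0.003, 0.0], [0.003, -1.0, 0.0], [0.0, -0.0, -1.0]]
force: [-0.2, -0.6, -0.0]
grip_width: 0.0005
finger_force: 0.0
```

```bash
python3 - <<'E'
from h import *
a=r.capture("top");b=r.capture("side")
A=cv2.resize(a[110:270,130:330],None,fx=2,fy=2,interpolation=2);B=cv2.resize(b[170:330,130:330],None,fx=2,fy=2,interpolation=2)
cv2.imwrite("pics/v2.png",np.hstack([A,B])[:,:,::-1]);s=r.state();print(s["tcp_pos"],s["force"])
E
```

```text
[ 0.43969511 -0.06633961  0.20099205] [-0.29186627 -0.40768611 -0.56980919]
```

View pics/v2.png

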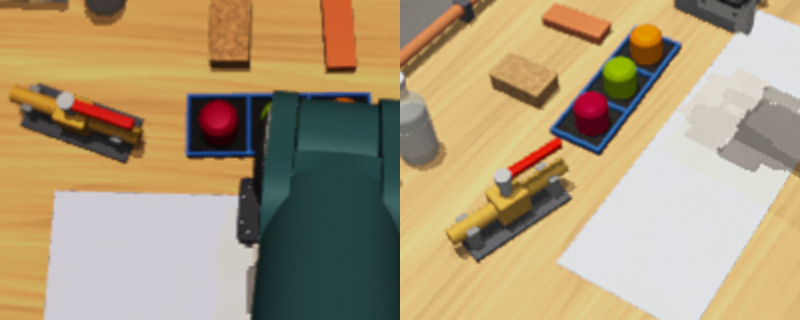

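The lever lies along the pipe (fully open) at (100,112), and all three blanks sit in the carrier, seen in the side panel at (646,45), (620,76) and (590,113). Handing in.

```bash
python3 -c "
from station import r
print(r.hand_in())"
```

```text
the job is handed in; nothing more can be done
None
```

The job is done and handed in, though no verdict came back: I shut the valve first, put the heavier tin (about 8.3 N against 5.4 N) in the feeder seat and the lighter in the yellow tray, stood all three blanks in the carrier, then opened the valve to its stop.

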